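# Raise the glue-press arm and run the blank to the stop

### The job

With the fingertips only, push the counterweighted arm of the small wooden bench press up past its balance point so that it stays raised by itself, and then push the round wooden blank along its channel until it sits flat on the board against the stop block. Only push: do not grip the arm, do not lift the blank, and leave the other things on the bench where they are.

Things in the scene. Friction and masses are not known exactly. Their poses are not given: they have to be found in the camera images.
- press: Bench press fixed to the bench: plywood board 18 mm thick, x -85 to 175, y -210 to 210 mm. Origin at its underside, z up; x points from push bar to pivot (away from the robot), y along the channel. Two 12 mm wide, 8 mm high strips at x = -62 and 62 make a 112 mm wide channel, open on top. Two cheeks (x 72 to 128, y 31 to 47 mm either side, tops at z 113) carry the arm.
- pivot (a point): The hinge axis of the arm, midway between the cheeks: at x 100, y 0, z 90 mm of the press; the axis runs along the press's y.
- push_bar (a point): Centre of the push bar: dark wooden round bar, 22 mm thick, 130 mm long, turning freely on its pin like a roller, along the press's y, across the free end of the arm, 190 mm from the pivot. Lowered, it is on the robot's side of the press (x -84, z 137 mm), with free space beneath. The arm is a beam 34 mm wide, 24 mm thick, its foot just above the blank.
- swing_arm (a joint): Angle of the arm in rad: 0 lowered (sloping up 0.25 rad from level towards its free end), growing as the push bar goes up and over, away from the robot; 1.41 fully raised on its stop, just past upright. A steel counterweight above the pivot: below about 0.7 rad the arm falls back when let go, beyond it swings on up by itself. It needs 1.2 to 2.1 N upward at the bar at the start, less as it rises.
- blank_center (a point): Centre (half-way up) of the round wooden blank, a loose disc 90 mm in diameter and 35 mm thick, about 160 g, lying flat on the board (top of board z 18 mm) in the channel, under the arm's foot.
- stop_center (a point): Centre (half-way up) of the stop block, fixed on the board across one end of the channel: wood, 90 mm across the channel, 30 mm thick along it, 40 mm high. It may be at either end (press y about +180 or -180 mm). The blank is against it when their centres are 60 mm apart.
- wax_tin: Bystander: flat metal tin, 52 mm in diameter, 34 mm high, standing in the channel at the end opposite the stop block. Origin at its underside.
- wood_bowl: Bystander: small wooden bowl, 90 mm wide, 42 mm high, beside the front of the press. Origin at its underside.
- offcut: Bystander: wooden offcut 35 x 100 x 22 mm beside the front of the press. Origin at its underside.
- wood_ring: Bystander: wooden ring 110 mm wide, 40 mm high. Origin at its underside.
- drill: Bystander: cordless drill standing on its battery, about 200 mm high and 225 mm long. Origin at its underside.
- mallet: Bystander: hammer lying on the bench. Origin at its underside.
- glue_bottle: Bystander: white glue bottle 60 mm wide, 150 mm high. Origin at its underside.
There are look-alikes about, which are no part of the job. Leave any red, turquoise or yellow look-alike of the part that bears blank_center alone.

How it is judged (in metres and radians):
On the way, in this order (a step that is already met when the one before it is completed fails the run):
1. the arm stays raised by itself, untouched by the fingers (value of joint swing_arm above 1.28 rad and contact force between the fingers and swing_arm below 0.1 N), for 0.3 s.
2. the blank is pushed against the stop block (horizontal distance between blank_center and stop_center below 0.065 m), for 0.2 s.
At the end, for the whole second after the job is handed in: The arm stands raised by itself (joint above 1.28 rad, at rest), and the blank lies flat on the board, at rest, within 5 mm of touching the stop block (centres less than 65 mm apart) (value of joint swing_arm above 1.28 rad and velocity of joint swing_arm between -0.05 and 0.05 rad/s and horizontal distance between blank_center and stop_center below 0.065 m and z of blank_center in the frame of press below 0.04 m and angle between blank_center's own z axis and vertical below 0.1 rad and linear speed of blank below 0.02 m/s).
It fails at once if the blank is lifted more than 12 mm off the board or tipped (height (world z) of blank_center above 0.0475 m or angle between blank_center's own z axis and vertical above 0.35 rad).
It fails at once if the arm is gripped or forced (finger forces on it add up to more than 36 N) (contact force between the fingers and swing_arm above 36 N).
It fails at once if a bystander is moved more than 20 mm (distance of any of wax_tin, wood_bowl, offcut, wood_ring, drill, mallet, glue_bottle from where it was at the start of the episode above 0.02 m).
It also fails if it takes over 51 s, if anything falls off the work surface, if the arm or the gripper's body presses on something with over 40 N, if the wrist force passes 120 N, or if a joint passes its speed limit or range.

### The arm

A 6-joint arm with a two-finger parallel gripper is mounted at the origin on the work surface. World frame = base frame: x ahead of the robot, y to its left, z up, the work surface at z = 0. Lengths are in mm, angles in rad, forces in N, time in s.
With the tool pointing down it reaches from about 350 to 975 mm from the base axis. Payload 7.1 kg.
Tool frame: the origin (TCP) lies on the front face of the gripper's body, between the roots of the fingers; the fingertips stand 80 mm ahead of it and the grasp point (between the pads) lies 61 mm ahead of it (env.tips_ahead is the distance from the TCP to the fingertips, in mm); z points along the fingers, y is the direction in which the jaws open and shut (so a half turn about z gives the same grasp; the last joint's range is limited). The gripper opens to 88 mm and grips with 3 to 60 N. Pads are 20 mm wide; open, the fingers measure 115 mm over their backs; the gripper's body (75 mm by 178 mm) begins 61 mm behind the grasp point.
Start: joints at [1.315, 0.423, 1.63, -0, 1.089, -0.019], TCP at [146.59, 607.55, 302.675] pointing down, gripper open.
Joint ranges: [-3, 3], [-0.9, 2.11], [0.09, 2.58], [-1.31, 4.45], [0.11, 2.69], [-2.54, 2.54]. Speed limits (rad/s): [2.39, 2.39, 3.01, 3.14, 3.14, 3.14].

### API

Orientations are given as a unit quaternion [x, y, z, w].
In Python, from station import env, set_gripper, viewer, workorder gives the robot as it stands. Calls block until the motion is done:
- env.reach(position, orientation): joint-space move of the TCP to a pose.
- env.move_l(position, rot=None, rate=150, f_stop=None): straight line of the TCP; rot=None keeps the orientation; rate is the mean speed in mm/s. With f_stop (N) it stops when the force on the tool has changed by that much, and returns True; else False.
- env.move_joints(angles): joint-space move.
- set_gripper(opening): finger opening in mm; the grip force is fixed at half the most; returns when the fingers have stopped.
- env.hold(seconds).
- env.ik(position, orientation): joint angles nearest the present ones, or None.
- env.read_state(): the state.
- viewer.camera(name): name is "scene" or "top" or "wrist"; returns the picture (384x512x3 uint8, blue, green, red); there is no depth.
- viewer.camera_params(name): a dict with "fx", "fy", "cx", "cy" (pixels), "pose" (4x4, takes a point from camera to world coordinates); the wrist camera has in their place "tool_from_camera" (4x4, takes a point from camera to tool coordinates, whose origin is the TCP and whose axes are the flange's). Camera axes: x right, y up, looking along -z (the intrinsics and any distortion apply to the point x, -y, -z); pixel columns grow to the right and rows downward; lengths in mm; the calibration is good to about 2 mm. A picture is of the moment at which its call begins: read the wrist's pose just before it. camera_params takes no time and is no camera call.
A pose or a line that the arm cannot do raises env.IKError and nothing moves.
- workorder.sign_off(): hands the job in, once; it reports no verdict.
The state is a dict: "time_s": time; "qpos": joint angles; "dq": joint speeds; "tau": joint torques, N m; "tool_pos": TCP position; "orientation": TCP orientation; "force": force on the tool from outside, world axes, zero at the start; "wrist_torque": the same for the moment, N m; "width": finger opening in mm.
Only numpy, scipy, OpenCV 4.12 (cv2) and the standard library are available. Lean on these libraries where they do the work, as an engineer would, in place of code of your own. Each camera call takes 0.05 s, during which the arm holds its last target.

## Working session

There is one attempt and no reset: what is moved stays moved. The work goes in short steps, each a Python script; the robot and the scene stay as the last script left them, time stands still between calls to the robot, and variables do not carry over. Pictures are saved under pics/ and viewed, and the job is handed in when it is done.

```bash
mkdir -p pics; ls
python3 - <<'E'
from station import env, viewer
import cv2
for n in ("scene","top"):
    im=viewer.camera(n); cv2.imwrite(f"pics/{n}0.png",im)
    p=viewer.camera_params(n); print(n,p)
print(env.read_state()['time_s'])
E
```

```text
pics
scene {'fx': 466.7205128978494, 'fy': 466.7205128978494, 'cx': 253.72332701125507, 'cy': 184.39322552176174, 'pose': array([[ 6.48828297e-01, -5.66360962e-01,  5.08190026e-01,
         1.28113566e+03],
       [ 7.60915907e-01,  4.78196509e-01, -4.38560236e-01,
        -6.36675200e+02],
       [ 5.36870052e-03,  6.71240165e-01,  7.41220492e-01,
         1.18164273e+03],
       [ 0.00000000e+00,  0.00000000e+00,  0.00000000e+00,
         1.00000000e+00]])}
top {'fx': 352.7860967028184, 'fy': 352.7860967028184, 'cx': 251.7496813671267, 'cy': 183.30699145374047, 'pose': array([[-1.77676450e-02,  9.99321226e-01, -3.22707126e-02,
         4.98636334e+02],
       [-9.99840752e-01, -1.78122068e-02, -1.09389769e-03,
         6.99394103e+00],
       [-1.66796779e-03,  3.22461376e-02,  9.99478566e-01,
         1.18430094e+03],
       [ 0.00000000e+00,  0.00000000e+00,  0.00000000e+00,
         1.00000000e+00]])}
0.1
```

View pics/scene0.png

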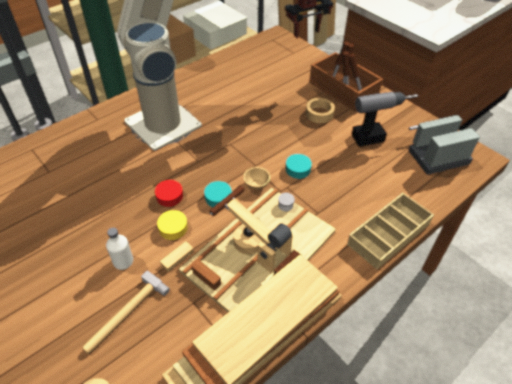

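View pics/top0.png

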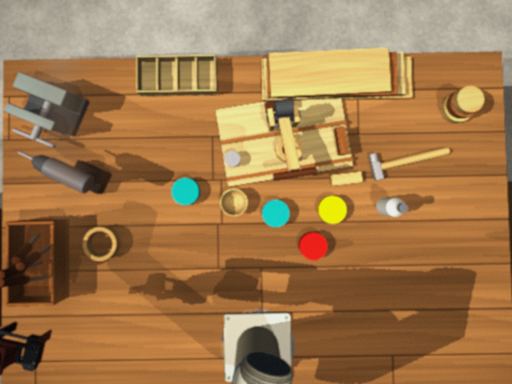

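Run:
```python
import cv2
a=cv2.imread('pics/top0.png')[85:215,195:375]; cv2.imwrite('pics/c1.png',cv2.resize(a,None,fx=4.4,fy=4.4,interpolation=cv2.INTER_CUBIC))
a=cv2.imread('pics/scene0.png')[150:310,150:350]; cv2.imwrite('pics/c2.png',cv2.resize(a,None,fx=3.7,fy=3.7,interpolation=cv2.INTER_CUBIC))
```

```text
(no output)
```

View pics/c1.png

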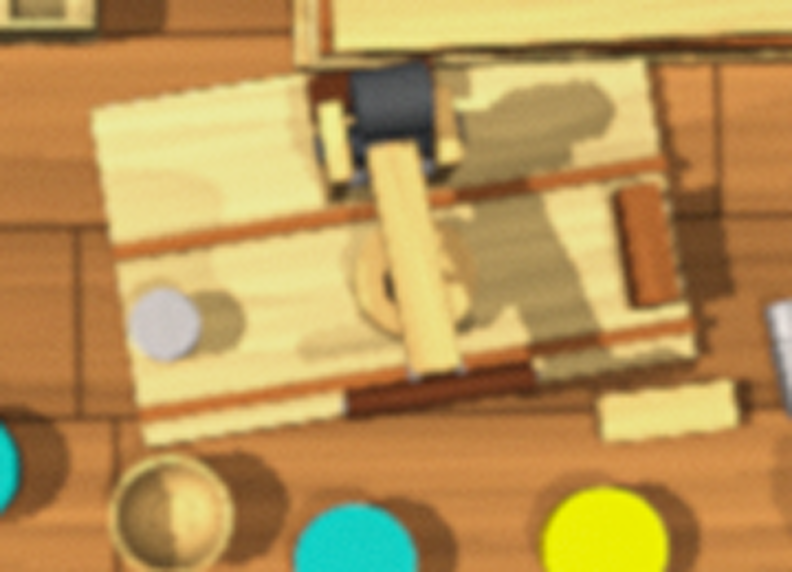

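View pics/c2.png

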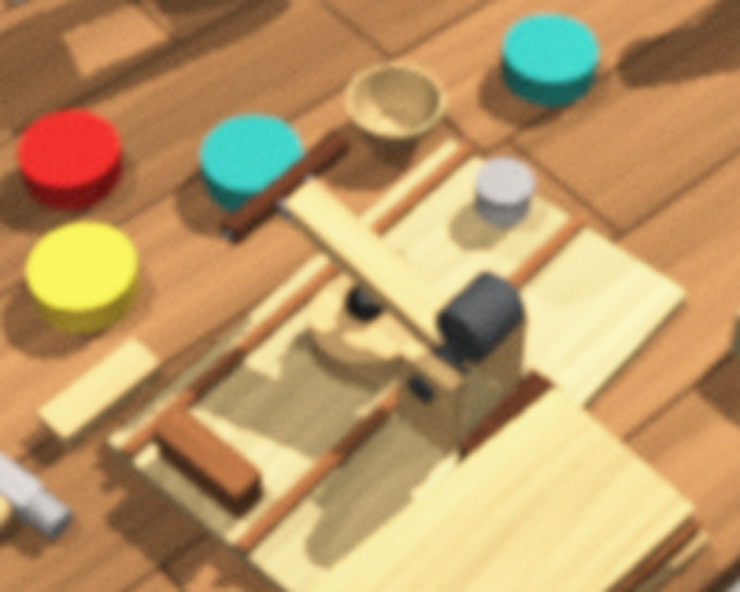

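```bash
cat > h.py <<'E'
import numpy as np, cv2
from station import env, viewer, set_gripper
def ray(n,u,v):
    p=viewer.camera_params(n);d=np.array([(u-p['cx'])/p['fx'],-(v-p['cy'])/p['fy'],-1.])
    return p['pose'][:3,3],p['pose'][:3,:3]@d
def onz(n,u,v,z):
    o,d=ray(n,u,v);return o+d*(z-o[2])/d[2]
def top(u,v,z): # c1 crop
    return onz('top',(u+.5)/4.4-.5+195,(v+.5)/4.4-.5+85,z)
def sc(u,v,z):
    return onz('scene',(u+.5)/3.7-.5+150,(v+.5)/3.7-.5+150,z)
def proj(n,P):
    p=viewer.camera_params(n);c=p['pose'][:3,:3].T@(np.array(P)-p['pose'][:3,3])
    return np.array([p['cx']+p['fx']*c[0]/-c[2],p['cy']-p['fy']*c[1]/-c[2]])
E
python3 - <<'E'
from h import *
np.set_printoptions(precision=1,suppress=True)
C=[top(u,v,18)[:2] for u,v in [(92,112),(147,443),(692,358),(645,58)]]
print(C,[np.linalg.norm(C[i]-C[(i+1)%4]) for i in range(4)])
print('scene corners right-far,left', [sc(u,v,18) for u,v in [(455,143),(685,293),(112,440),(248,545)]])
print('stop',top(646,246,58), sc(207,457,58))
print('blank',top(413,275,53))
print('bar ends top',top(347,403,137),top(534,374,137),'mid',top(440,388,137)); print('bar scene',sc(232,228,137),sc(343,145,137))
print('tin',top(165,324,34+18),'bowl',top(172,513,42),'off',top(670,411,22))
print('turq',top(357,560,35),'cheekblk',top(392,95,150))
E
```

```text
[array([782.5, 124.6]), array([531.1,  86.9]), array([ 587.8, -324.3]), array([ 816. , -294.8])] [np.float64(254.1613143884655), np.float64(415.0270207321062), np.float64(230.1396491690598), np.float64(420.7566004808403)]
scene corners right-far,left [array([537.4,  88.6,  18. ]), array([786.8, 123.2,  18. ]), array([ 595.3, -323.9,   18. ]), array([ 736.2, -298.2,   18. ])]
stop [ 667.1 -281.6   58. ] [ 677.1 -288.8   58. ]
blank [ 649.6 -112.    53. ]
bar ends top [552.4 -56.8 137. ] [ 569.8 -183.5  137. ] mid [ 561.4 -119.8  137. ]
bar scene [ 567.4 -176.7  137. ] [556.5 -56.2 137. ]
tin [617.  70.  52.] bowl [478.6  67.6  42. ] off [ 548.  -305.6   22. ]
turq [441.4 -68.1  35. ] cheekblk [758.2 -90.3 150. ]
```

```bash
cat >> h.py <<'E'
from scipy.spatial.transform import Rotation as R
YAW=0.140; O=np.array([645,-106.8,0.]); RP=R.from_euler('z',YAW)
def W(p): return O+RP.apply(p)
def quat(t,s):  # tool tilt t from straight down towards +press x; jaws along press y, sign s
    z=np.array([np.sin(t),0,-np.cos(t)]); y=np.array([0,s,0.]); x=np.cross(y,z)
    return (RP*R.from_matrix(np.c_[x,y,z])).as_quat(), RP.apply(z), z
def bar(q): a=.25+q; return np.array([100-190*np.cos(a),0,90+190*np.sin(a)])
def tcp_lift(q,t,off=0,reach=58): # off: gap below the bar ; reach: TCP->contact along the fingers
    z=np.array([np.sin(t),0,-np.cos(t)]); n=np.array([np.cos(t),0,np.sin(t)])
    return W(bar(q)-(21+off)*n-reach*z)
E
python3 - <<'E'
from h import *
np.set_printoptions(precision=2,suppress=True)
print(env.read_state()['orientation'])
for t in (.8,1.0):
  for s in (1,-1):
    Q=quat(t,s)[0]; print(t,s)
    for P in (tcp_lift(0,t,15,130),tcp_lift(0,t,12),tcp_lift(.5,t),tcp_lift(1.0,t)):
        print('  ',P,env.ik(P,Q))
for s in (1,-1):
    Q=quat(.4,s)[0]
    print(env.ik(W([0-70*np.sin(.4),60,28+80*np.cos(.4)]),Q))
print([proj('top',P) for P in (W([-84,65,137]),W([-84,-65,137]),W([0,-180,58]))])
E
```

```text
[ 0.12  0.99 -0.   -0.  ]
0.8 1
   [ 444.55 -135.05  201.75] [-0.55  0.37  2.37  2.05  0.54  2.08]
   [ 497.76 -127.55  153.74] [-0.46  0.53  2.29  2.27  0.55  1.92]
   [ 550.67 -120.09  244.86] [-0.38  0.34  2.17  1.82  0.38  2.49]
   [ 629.01 -109.05  295.65] None
0.8 -1
   [ 444.55 -135.05  201.75] [-0.55  0.37  2.37  2.05  0.54 -1.06]
   [ 497.76 -127.55  153.74] [-0.46  0.53  2.29  2.27  0.55 -1.22]
   [ 550.67 -120.09  244.86] [-0.38  0.34  2.17  1.82  0.38 -0.65]
   [ 629.01 -109.05  295.65] [-0.3   0.33  1.99  1.37  0.32 -0.11]
1.0 1
   [ 434.15 -136.51  176.95] [-0.63  0.55  2.44  2.29  0.89  1.71]
   [ 495.75 -127.83  140.58] [-0.51  0.66  2.33  2.43  0.89  1.68]
   [ 546.8  -120.64  233.18] [-0.42  0.43  2.24  2.28  0.64  1.99]
   [ 625.13 -109.6   283.97] [-0.33  0.38  2.08  2.14  0.47  2.25]
1.0 -1
   [ 434.15 -136.51  176.95] [-0.63  0.55  2.44  2.29  0.89 -1.43]
   [ 495.75 -127.83  140.58] [-0.51  0.66  2.33  2.43  0.89 -1.46]
   [ 546.8  -120.64  233.18] [-0.42  0.43  2.24  2.28  0.64 -1.15]
   [ 625.13 -109.6   283.97] [-0.33  0.38  2.08  2.14  0.47 -0.89]
[-0.14  0.64  1.95  0.57  0.2  -2.4 ]
[-0.14  0.64  1.95  0.57  0.2   0.75]
[array([272.59, 176.11]), array([315.76, 169.24]), array([342.47, 139.56])]
```

Run:
```python
from h import *
np.set_printoptions(precision=2,suppress=True)
t=.9;Q=quat(t,-1)[0]
for P in [tcp_lift(0,t,15,140)+[0,0,120],tcp_lift(0,t,15,140),tcp_lift(0,t,12)]+[tcp_lift(q,t) for q in (.3,.6,.8,1.)]: print(P,env.ik(P,Q))
set_gripper(60)
env.move_l([150,480,420],rate=150)
env.reach(tcp_lift(0,t,15,140)+[0,0,120],Q)
s=env.read_state();print(s['time_s'],s['tool_pos'],s['qpos'],s['width'],s['force'])
for n in("scene","top"): cv2.imwrite(f"pics/{n}1.png",viewer.camera(n))
a=np.hstack([cv2.imread('pics/scene1.png')[50:350,80:460],cv2.imread('pics/top1.png')[50:350,100:480]]);cv2.imwrite('pics/both1.png',a)
```

```text
[ 430.98 -136.96  315.83] [-0.61  0.07  2.35  1.61  0.56 -0.57]
[ 430.98 -136.96  195.83] [-0.61  0.43  2.42  2.17  0.7  -1.26]
[ 496.43 -127.74  147.21] [-0.48  0.59  2.31  2.37  0.72 -1.36]
[ 525.71 -123.61  208.91] [-0.44  0.44  2.26  2.22  0.57 -1.12]
[ 561.94 -118.51  252.35] [-0.39  0.36  2.18  2.06  0.46 -0.88]
[ 592.49 -114.2   274.41] [-0.35  0.35  2.11  1.94  0.41 -0.72]
[ 626.78 -109.37  289.91] [-0.32  0.35  2.04  1.83  0.37 -0.57]
4.5083 [ 431.31 -136.55  316.  ] [-0.61  0.07  2.35  1.61  0.56 -0.57] 60.412445036902646 [-0.37  0.11 -0.09]
```

View pics/both1.png

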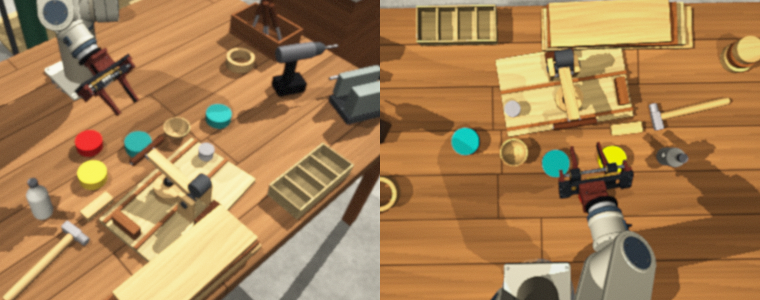

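The gripper (left half about (110,80), right half about (595,180)) is aimed at the push bar, clear of everything. Next I move the fingers in under the bar.

Run:
```python
from h import *
np.set_printoptions(precision=2,suppress=True)
t=.9
print(env.move_l(tcp_lift(0,t,15,140),rate=120))
print(env.move_l(tcp_lift(0,t,12),rate=60,f_stop=6))
s=env.read_state();print(s['time_s'],s['tool_pos'],s['force'])
im=[viewer.camera(n) for n in ("scene","top","wrist")]
a=np.hstack([cv2.resize(im[0][120:300,150:330],(400,400)),cv2.resize(im[1][85:235,225:375],(400,400))]);cv2.imwrite('pics/both2.png',a);cv2.imwrite('pics/w2.png',im[2])
```

```text
False
False
7.275 [ 496.23 -127.81  147.37] [-0.07  0.65 -0.36]
```

View pics/both2.png

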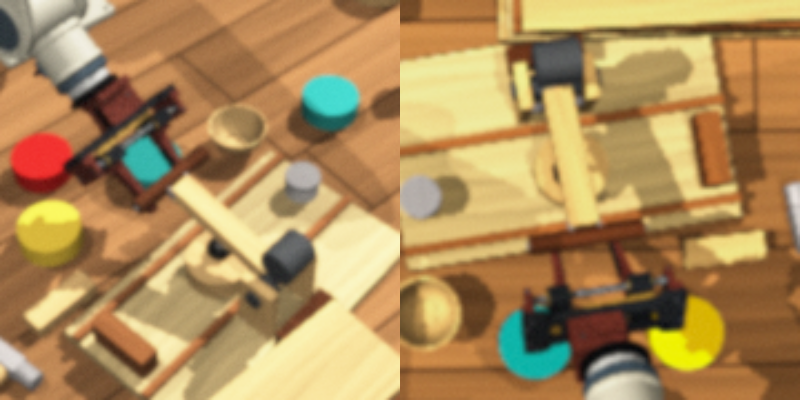

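View pics/w2.png

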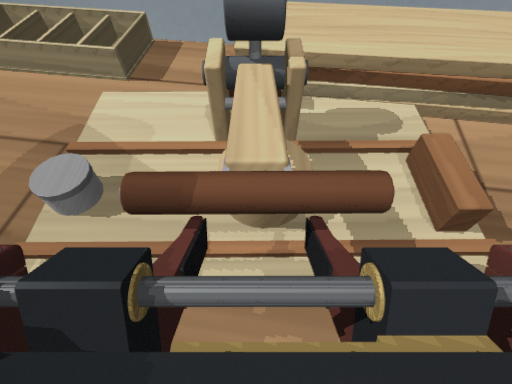

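The wrist view shows both fingers (about (195,230) and (320,230)) passing under the bar (y≈190), one on each side of the beam. I can lift now.

Run:
```python
from h import *
np.set_printoptions(precision=2,suppress=True)
t=.9
for q in (0,.15,.3,.45,.6,.75,.88):
    r=env.move_l(tcp_lift(q,t),rate=70,f_stop=15)
    s=env.read_state();print(q,r,round(s['time_s'],2),s['tool_pos'],s['force'])
    if r: break
cv2.imwrite('pics/w3.png',viewer.camera('wrist'));cv2.imwrite('pics/s3.png',viewer.camera('scene')[100:350,80:400])
```

```text
0 False 7.75 [ 503.82 -126.73  156.85] [-1.07 -0.6  -0.85]
0.15 False 8.31 [ 512.64 -125.38  183.51] [-0.94 -0.99 -0.11]
0.3 False 8.87 [ 525.54 -123.62  208.67] [-1.48 -0.55 -0.07]
0.45 False 9.43 [ 541.91 -121.24  231.65] [-0.72 -0.7  -1.25]
0.6 False 9.98 [ 561.58 -118.42  251.97] [ 0.34 -0.27 -0.31]
0.75 False 10.54 [ 584.02 -115.23  269.05] [-0.76  0.44 -0.53]
0.88 False 11.04 [ 605.39 -112.24  280.99] [ 0.92 -1.05  0.62]
```

View pics/w3.png

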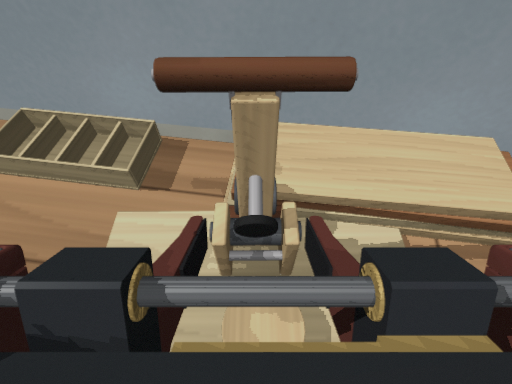

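View pics/s3.png

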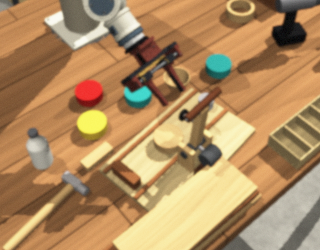

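The arm has swung up on its own and the fingers no longer touch it. I'll back off and measure the blank.

Run:
```python
from h import *
np.set_printoptions(precision=1,suppress=True)
q,z,_=quat(.9,-1)
env.move_l(np.array(env.read_state()['tool_pos'])-90*z+[0,0,20],rate=150)
env.hold(.3)
ims=viewer.camera('top'),viewer.camera('scene')
cv2.imwrite('pics/top4.png',ims[0]);cv2.imwrite('pics/scene4.png',ims[1])
a=np.hstack([cv2.resize(ims[1][160:310,170:320],(400,400),interpolation=cv2.INTER_CUBIC),cv2.resize(ims[0][85:195,225:365],(400,314),interpolation=cv2.INTER_CUBIC)[:400].copy() if 0 else cv2.resize(ims[0][85:225,225:365],(400,400),interpolation=cv2.INTER_CUBIC)]);cv2.imwrite('pics/both4.png',a)
print(env.read_state()['time_s'])
```

```text
12.3833
```

View pics/both4.png

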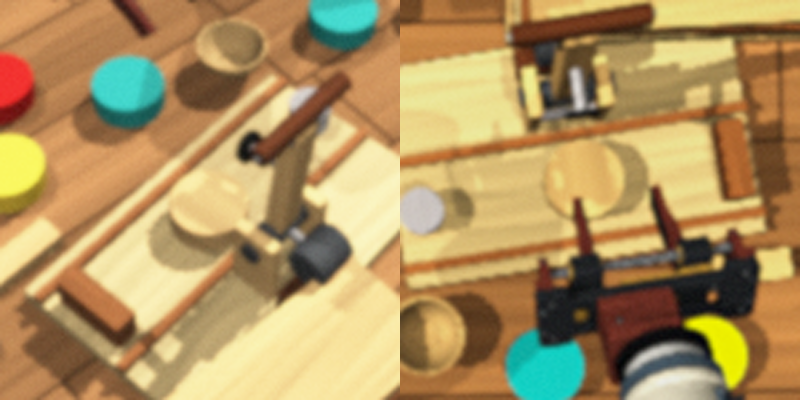

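Run:
```python
from h import *
np.set_printoptions(precision=2,suppress=True)
b=onz('top',289.2,147.1,53); print('blank',b,'local',RP.inv().apply(b-O))
# scene crop: rim of the top about x168..246,y168..232
p=onz('scene',(207+.5)/(400/150)-.5+170,(200+.5)/(400/150)-.5+160,53);print('scene',p,RP.inv().apply(p-O))
for t in (0.,.15,.3,.4,.5,.6,.7):
  for s in(-1,1):
    Q=quat(t,s)[0];print(t,s,*[env.ik(W([-80*np.sin(t),y,z+80*np.cos(t)]),Q) for y,z in((75,180),(75,28),(0,28),(-60,28))])
```

```text
blank [ 649.59 -114.36   53.  ] local [ 3.49 -8.12 53.  ]
scene [ 648.49 -114.3    53.  ] [ 2.41 -7.91 53.  ]
0.0 -1 [-0.07  0.49  1.64 -0.    1.02  1.36] [-0.07  0.7   1.69 -0.    0.75  1.36] [-0.18  0.71  1.65 -0.    0.78  1.25] [-0.27  0.74  1.6  -0.    0.81  1.16]
0.0 1 [-0.07  0.49  1.64 -0.    1.02 -1.78] [-0.07  0.7   1.69 -0.    0.75 -1.78] [-0.18  0.71  1.65 -0.    0.78 -1.89] [-0.27  0.74  1.6  -0.    0.81 -1.98]
0.15 -1 [-0.09  0.43  1.74  0.05  0.82  1.32] [-0.09  0.66  1.8   0.07  0.54  1.29] [-0.21  0.67  1.76  0.09  0.57  1.15] [-0.3   0.7   1.7   0.11  0.61  1.05]
0.15 1 [-0.09  0.43  1.74  0.05  0.82 -1.83] [-0.09  0.66  1.8   0.07  0.54 -1.85] [-0.21  0.67  1.76  0.09  0.57 -1.99] [-0.3   0.7   1.7   0.11  0.61 -2.09]
0.3 -1 [-0.1   0.38  1.85  0.12  0.62  1.24] [-0.1   0.63  1.9   0.23  0.32  1.12] [-0.23  0.65  1.85  0.3   0.37  0.93] [-0.33  0.67  1.8   0.33  0.42  0.81]
0.3 1 [-0.1   0.38  1.85  0.12  0.62 -1.91] [-0.1   0.63  1.9   0.23  0.32 -2.02] [-0.23  0.65  1.85  0.3   0.37 -2.21] [-0.33  0.67  1.8   0.33  0.42 -2.33]
0.4 -1 [-0.12  0.36  1.92  0.22  0.49
[... 266 characters left out ...]
 0.64  2.02  1.59  0.13 -0.26] [-0.27  0.65  1.97  1.31  0.2  -0.1 ] [-0.38  0.67  1.92  1.15  0.26 -0.03]
0.5 1 [-0.13  0.35  1.98  0.39  0.35 -2.18] None None None
0.6 -1 [-0.15  0.34  2.05  0.76  0.24  0.58] [-0.15  0.65  2.08  2.38  0.23 -1.06] [-0.3   0.67  2.02  1.98  0.26 -0.79] [-0.4   0.69  1.97  1.7   0.3  -0.6 ]
0.6 1 None [-0.15  0.65  2.08  2.38  0.23  2.08] [-0.3   0.67  2.02  1.98  0.26  2.35] None
0.7 -1 [-0.16  0.35  2.1   1.52  0.19 -0.19] [-0.16  0.68  2.12  2.61  0.39 -1.31] [-0.32  0.7   2.07  2.3   0.39 -1.13] [-0.43  0.71  2.01  2.06  0.4  -0.97]
0.7 1 None [-0.16  0.68  2.12  2.61  0.39  1.83] [-0.32  0.7   2.07  2.3   0.39  2.01] [-0.43  0.71  2.01  2.06  0.4   2.17]
```

Run:
```python
from h import *
np.set_printoptions(precision=2,suppress=True)
t=.3;Q=quat(t,-1)[0]
T=lambda x,y,z: W([x-80*np.sin(t),y,z+80*np.cos(t)])
env.reach(T(-60,75,230),Q)
set_gripper(0)
env.move_l(T(3,75,170),rate=150)
print(env.move_l(T(3,75,29),rate=100,f_stop=8))
s=env.read_state();print(s['time_s'],s['tool_pos'],T(3,75,29),s['force'],s['width'])
ims=viewer.camera('top'),viewer.camera('scene')
a=np.hstack([cv2.resize(ims[1][160:310,170:320],(400,400),interpolation=cv2.INTER_CUBIC),cv2.resize(ims[0][85:225,225:365],(400,400),interpolation=cv2.INTER_CUBIC)]);cv2.imwrite('pics/both5.png',a);cv2.imwrite('pics/w5.png',viewer.camera('wrist'))
```

```text
False
16.975 [614.51 -35.46 106.11] [614.09 -35.41 105.43] [0.17 0.26 0.36] 0.09412744397353123
```

View pics/both5.png

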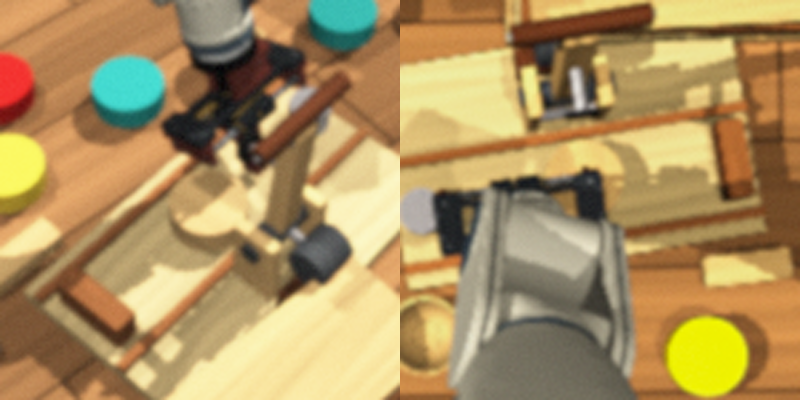

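View pics/w5.png

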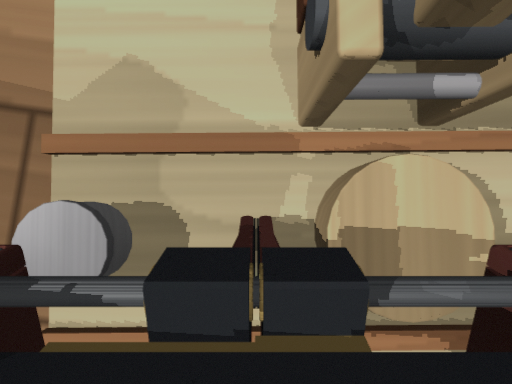

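The closed fingers (255,235) line up with the blank's centre (410,238), and the tin (65,235) is clear. Now I push towards −y.

Run:
```python
from h import *
np.set_printoptions(precision=2,suppress=True)
t=.3
T=lambda x,y,z: W([x-80*np.sin(t),y,z+80*np.cos(t)])
for y,r,f in ((20,50,8),(-52,50,8),(-70,20,6)):
    h=env.move_l(T(3,y,29),rate=r,f_stop=f)
    s=env.read_state();print(y,h,round(s['time_s'],2),RP.inv().apply(s['tool_pos']-O),s['force'])
    if h: break
env.hold(.3)
cv2.imwrite('pics/w6.png',viewer.camera('wrist'));cv2.imwrite('pics/s6.png',cv2.resize(viewer.camera('scene')[150:320,160:360],None,fx=3,fy=3))
```

```text
20 False 18.38 [-20.63  20.14 105.42] [-0.12 -0.97  0.35]
-52 False 19.97 [-20.59 -51.87 105.46] [-0.33  0.66  0.86]
-70 True 20.65 [-20.83 -65.75 105.16] [0.21 1.78 0.  ]
```

View pics/w6.png

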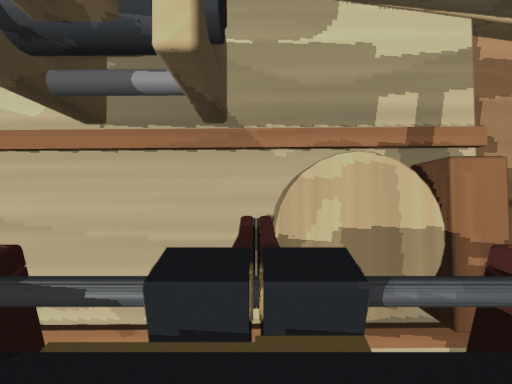

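View pics/s6.png

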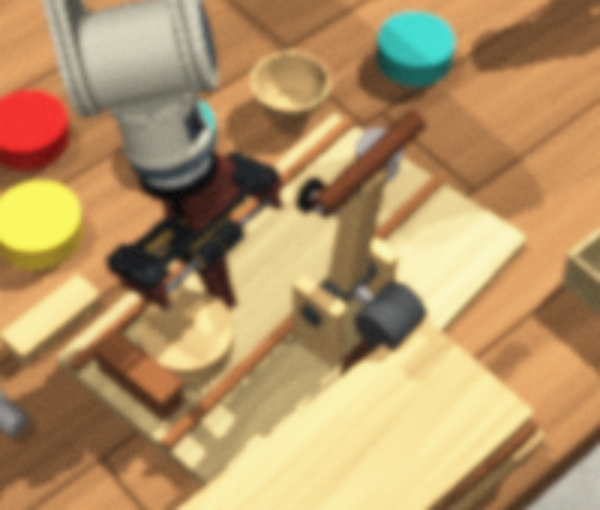

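The force stop tripped and the blank touches the stop block. I'll back away and check.

Run:
```python
from h import *
np.set_printoptions(precision=2,suppress=True)
t=.3
T=lambda x,y,z: W([x-80*np.sin(t),y,z+80*np.cos(t)])
env.move_l(T(3,-35,29),rate=60)
env.move_l(T(-30,-35,150),rate=120)
env.move_l(T(-150,-35,280),rate=150)
env.hold(.3)
ims=viewer.camera('top'),viewer.camera('scene')
cv2.imwrite('pics/top7.png',ims[0]);cv2.imwrite('pics/scene7.png',ims[1])
a=np.hstack([cv2.resize(ims[1][160:310,170:320],(400,400),interpolation=cv2.INTER_CUBIC),cv2.resize(ims[0][85:225,225:365],(400,400),interpolation=cv2.INTER_CUBIC)]);cv2.imwrite('pics/both7.png',a);cv2.imwrite('pics/w7.png',viewer.camera('wrist'))
print(env.read_state()['time_s'])
```

```text
24.675
```

View pics/both7.png

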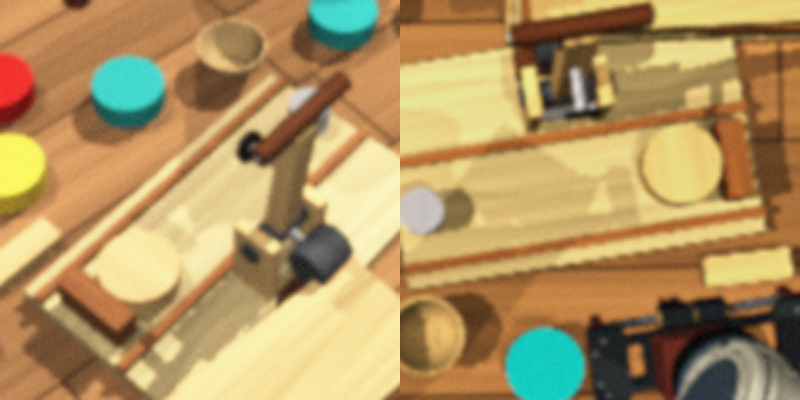

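View pics/w7.png

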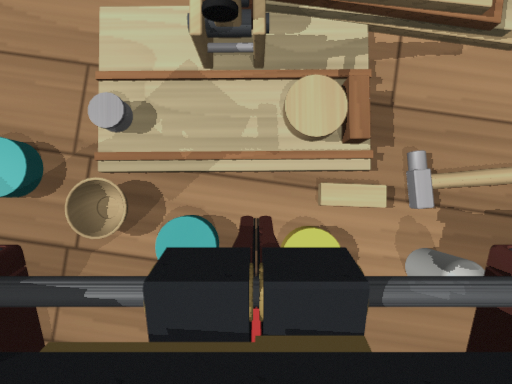

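Run:
```python
from h import *
np.set_printoptions(precision=1,suppress=True)
k=140/400
f=lambda u,v,z: RP.inv().apply(onz('top',(u-400+.5)*k-.5+225,(v+.5)*k-.5+85,z)-O)
b=f(682,163,53);s=f(735,158,58);print(b,s,np.linalg.norm((b-s)[:2]))
a,c=cv2.imread('pics/top0.png'),cv2.imread('pics/top7.png')
for n,sl in dict(tin=np.s_[145:172,220:246],bowl=np.s_[188:218,218:250],off=np.s_[170:187,330:364],hammer=np.s_[148:182,366:455],drill=np.s_[145:200,15:115],ring=np.s_[222:265,78:122],bottle=np.s_[195:220,375:410]).items():
    d=cv2.phaseCorrelate(np.float32(cv2.cvtColor(a[sl],6)),np.float32(cv2.cvtColor(c[sl],6)));print(n,d)
```

```text
[   3.3 -119.5   53. ] [  -1.1 -178.1   58. ] 58.67169915093808
tin ((0.6774727047098903, 0.6221055099485113), 1.0131281982233495)
bowl ((-0.18216636669831843, -0.1244010821275836), 0.860931463042895)
off ((0.1893151936997164, -0.42045379416843964), 0.8311722032081934)
hammer ((-0.007795224509507648, -0.0944163776643343), 0.9265054587964658)
drill ((-0.010567542769521765, -0.06925585950653002), 1.025164500872294)
ring ((0.6726258283468098, 0.48295390738587685), 0.9098077286614312)
bottle ((0.10919681682485205, 0.7080785785040682), 0.7657601706186931)
```

The blank is about 59 mm from the stop (60 mm would be touching, and measurement noise is around 2 mm). The bystanders haven't moved and the arm is still up, so I'm handing the job in.

Run:
```python
from station import env, workorder
workorder.sign_off(); print(env.read_state()['time_s'])
```

```text
the job is handed in; nothing more can be done
the job is handed in; nothing more can be done
```

The job is done and handed in at about 25 s of the 51 s allowed. No verdict is reported.

- **Arm:** I pushed the bar up from underneath with the open fingertips, one on each side of the beam. It went past the balance point and swung up onto its stop by itself. The tool force read about 1–2 N throughout. In the last pictures the arm still stands raised with the fingers clear.
- **Blank:** With the fingers closed, I pushed it along the channel until a 6 N force stop tripped at the stop block, then backed away. The last top view puts it flat on the board, with its centre 58.7 mm from the stop's. Touching is 60 mm, so that agrees to within the calibration error of about 2 mm.
- **Bystanders and look-alikes:** Comparing the first and last top views, every bystander shifted by less than 1 pixel (about 3 mm), which is image noise. I did not touch the coloured look-alikes.

No check failed. I judged the arm's angle only from the pictures and did not measure it.

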